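# Tip a tray of turned knobs into the tumbler's feed hopper

## Robot

A 7-joint arm with a two-finger parallel gripper is mounted at the origin on the work surface. World frame = base frame: x ahead of the robot, y to its left, z up, the work surface at z = 0. Lengths are in m, angles in degrees, forces in N, time in s.
With the tool pointing down it reaches from about 0.4 to 0.9 m from the base axis. Payload 5.5 kg.
Tool frame: the origin (TCP) lies midway between the tips of the shut fingers; the grasp point (between the pads) lies robot.grip_depth behind it (robot.grip_depth is the distance from the TCP to the grasp point, in m); z points along the fingers, y is the line along which they close (so a half turn about z gives the same grasp; the last joint's range is limited). The gripper opens to 85 mm and grips with 20 to 120 N. Pads are 22 mm wide; open, the fingers measure 114 mm over their backs; the gripper's body (76 mm by 85 mm) begins 54 mm behind the grasp point. The pads swing forward as they close: fully open they stand 13 mm farther back than shut.
Start: joints at [15.08, 28.699, -24.465, 88.831, 12.651, 65.22, -12.049], TCP at [0.65, 0, 0.231] pointing down, gripper open.
Joint ranges: [-164.97, 164.97], [-17.58, 116.51], [-87.97, 89.64], [11.32, 138.91], [-80.73, 260.73], [10.89, 115.49], [-147.41, 147.41]. Speed limits (degrees/s): [147.25, 147.25, 180, 180, 180, 180, 180].

## Interface

Orientations are given as [roll, pitch, yaw] about the fixed x, y, z axes, in that order (R = Rz(yaw) Ry(pitch) Rx(roll)).
In Python, from plant import robot, solver, sensors, cams, nets gives the robot as it stands. Calls block until the motion is done:
- robot.move_ptp(position, orientation): joint-space move of the TCP to a pose.
- robot.movel(position, ori=None, max_speed=0.15, threshold=None): straight line of the TCP; ori=None keeps the orientation; max_speed is the mean speed in m/s. With threshold (N) it stops when the force on the tool has changed by that much, and returns True; else False.
- robot.movej(angles): joint-space move.
- robot.command_gripper(opening, f_grip=None): finger opening in m; f_grip is the grip in N (None keeps the last); returns when the fingers have stopped.
- robot.pause(seconds).
- solver.solve_ik(position, orientation): joint angles nearest the present ones, or None.
- sensors.get_state(): the state.
- cams.snapshot(name): name is "scene" or "side" or "wrist"; returns (picture, depth): 400x640x3 uint8, blue, green, red; 400x640 float32, m along the optical axis (not along the pixel's ray), 0 where there is no reading.
- cams.camera_model(name): a dict with "fx", "fy", "cx", "cy" (pixels), "R" (3x3) and "t" (3): a world point X has camera coordinates R X + t; the wrist camera has in their place "tool_from_camera" (4x4, takes a point from camera to tool coordinates, whose origin is the TCP and whose axes are the flange's). Camera axes: x right, y down, z forward; pixel columns grow to the right and rows downward; lengths in m; the calibration is good to about 2 mm. A picture is of the moment at which its call begins: read the wrist's pose just before it. camera_model takes no time and is no camera call.
A pose or a line that the arm cannot do raises robot.Unreachable and nothing moves.
- robot.close_job(): hands the job in; it is judged then, once.
Trained networks look in the newest picture that a camera, given by its name, has taken for a name from the list of things; names that differ only in an ending like _2 or _b are one class to them, and where a whole thing is asked for, a point or a joint stands for the part that bears it (a point fixed in the world has none). Each returns a list of dicts, best first, with "p" (0 to 1); they miss things now and then, are a little off and sometimes report something else, mostly with a low value. They report only what shows in the picture. A call takes as long as a camera call. They do not tell look-alikes from the thing itself.
- nets.look_for(camera, query): "xyz" ([x, y, z] in m, in the coordinates of the camera as it stood for that picture, good to about 4 mm: the middle of the surface that is visible of it).
- nets.tip_of(camera, query): "xyz" ([x, y, z] in m, in the coordinates of the camera as it stood for that picture, good to about 4 mm: a listed point, or the origin of a listed thing).
The state is a dict: "clock": time; "joints": joint angles; "qd": joint speeds; "effort": joint torques, N m; "eef_pos": TCP position; "eef_rot": TCP orientation; "force": force on the tool from outside, world axes, zero at the start; "torque": the same for the moment, N m; "grip_width": finger opening in m; "grasp_force": force on a finger pad.
Only numpy, scipy, OpenCV 4.12 (cv2) and the standard library are available. Lean on these libraries where they do the work, as an engineer would, in place of code of your own. Each camera call takes 0.05 s, during which the arm holds its last target. There are 200 camera calls.

## Task

Load the seven turned knobs into the polishing tumbler: first take the sanding stick off the tray and lay it flat on the bench, clear of the tray; then slide the yellow tray squarely up to the hopper so that its runners meet the rim bar, and tip it over the bar from its back handle until every knob has slid into the hopper. Let the empty tray down again under control, not dropped, so that it stands flat on the bench, and leave the tin, the glue bottle and the bowl undisturbed.

Things in the scene. Friction and masses are not known exactly. Their poses are not given: they have to be found in the camera images.
- tray: Yellow sheet-steel pouring tray, loose, 150 mm wide, about 0.45 kg, on two runners 15 mm tall; sheet 4 mm. x points out of the open pouring end, z up; origin at mid-width, level with the runners' undersides. Along x: rear wall's outer face at -90 mm, floor -90 to +60 mm (underside 15 mm, top 19 mm up). Rear wall and side walls are 66 mm high, the side walls 43 mm from x = +26 mm on.
- tray_lip (a point): Middle of the front edge of the tray's pouring lip, (85, 0, 24) mm in the tray's frame. The lip goes on from the floor at x = 60 mm, turned up 14 degrees. There is no front wall.
- tray_handle (a point): Middle of the tray's handle, (-130, 0, 54) mm in the tray's frame: a round steel bar 10 mm thick along the tray's y, 104 mm long, carried by a bent end at each side. 35 mm clear gap between it and the rear wall. It can be hooked from below and behind, or pinched from above with one finger each side (open only about 35 mm to fit the gap).
- tray_toe (a point): Middle of the line through the front ends of the two runners, at their undersides: (45, 0, 0) mm in the tray's frame. The runners reach from x = -80 to +45 mm, 12 mm wide, centred at y = +-55 mm. Ahead of the toe only floor and lip jut out, 15 mm up.
- hopper: Grey sheet-steel feed hopper fixed to the far edge of the bench; x away from the robot, y along the edge. Origin on the bench top, at the bench's edge, mid-width. The mouth spans x = 4 to 200 mm and y = +-111 mm, open at bench level; beyond the edge its side sheets stand 45 mm and its far sheet 64 mm above the bench. Its bottom, a shut gate, lies 198 mm below the bench top.
- hopper_rim (a point): Top middle of the hopper's near rim: a fixed round steel bar 12 mm thick, 230 mm long along y, lying on the bench top along its edge (axis 6 mm nearer the robot than the edge). The tray's floor passes 3 mm over it while the runners butt against it; when the tray is tipped, the corner between runner ends and floor pivots on the bar.
- stick: Sanding stick: flat wooden bar with red abrasive on part of its upper face, 240 mm along its y, 28 mm along its x, 10 mm thick, 60 g. Origin at the centre of its underside. At the start it lies across the tops of the tray's two side walls (66 mm up). The bench top reaches 0.85 m to each side; a blue vise is bolted to it 0.6 m to the robot's right.
- tin: Blue finish tin with a paper label, 78 mm across, 102 mm tall, full (0.45 kg); origin at the centre of its underside. Bystander, stands on the bench near the hopper's rim.
- glue: Yellow glue bottle with orange cap, 60 mm across, 150 mm tall; origin at the centre of its underside. Bystander, stands on the bench near the hopper's rim.
- bowl: Small turned dark-wood bowl, 80 mm across, 50 mm tall; origin at the centre of its underside. Bystander, stands on the bench near the hopper's rim.
- knob0: Turned beech drawer knob, 36 mm across, 30 mm tall, 18 g: a 16 mm thick head on a 22 mm wide, 14 mm tall foot. Origin at the centre of its foot's end; it starts standing on its foot on the tray's floor. The seven knobs do the same job.
- knob1: Turned beech drawer knob, 36 mm across, 30 mm tall, 18 g: a 16 mm thick head on a 22 mm wide, 14 mm tall foot. Origin at the centre of its head's face; it starts standing on its head on the tray's floor. The seven knobs do the same job.
- knob2: Turned beech drawer knob, 36 mm across, 30 mm tall, 18 g: a 16 mm thick head on a 22 mm wide, 14 mm tall foot. Origin at the centre of its foot's end; it starts standing on its foot on the tray's floor. The seven knobs do the same job.
- knob3: Turned beech drawer knob, 36 mm across, 30 mm tall, 18 g: a 16 mm thick head on a 22 mm wide, 14 mm tall foot. Origin at the centre of its head's face; it starts standing on its head on the tray's floor. The seven knobs do the same job.
- knob4: Turned beech drawer knob, 36 mm across, 30 mm tall, 18 g: a 16 mm thick head on a 22 mm wide, 14 mm tall foot. Origin at the centre of its foot's end; it starts standing on its foot on the tray's floor. The seven knobs do the same job.
- knob5: Turned beech drawer knob, 36 mm across, 30 mm tall, 18 g: a 16 mm thick head on a 22 mm wide, 14 mm tall foot. Origin at the centre of its head's face; it starts standing on its head on the tray's floor. The seven knobs do the same job.
- knob6: Turned beech drawer knob, 36 mm across, 30 mm tall, 18 g: a 16 mm thick head on a 22 mm wide, 14 mm tall foot. Origin at the centre of its foot's end; it starts standing on its foot on the tray's floor. The seven knobs do the same job.
There are look-alikes about, which are no part of the job. Leave any blue look-alike of the knob5 alone. Leave any purple look-alike of the knob3 alone.

How it is judged (in metres and radians):
On the way, in this order (a step that is already met when the one before it is completed fails the run):
1. the sanding stick lies flat on the bench, off the tray (height (world z) of stick between -0.004 and 0.006 m and angle between stick's own z axis and vertical below 0.1 rad and contact force between stick and tray below 0.05 N and contact force between stick and the fingers below 0.05 N), for 0.2 s.
2. the tray stands flat and square (within 10 degrees) with its runners within 15 mm of the rim bar, its middle within 35 mm of the hopper's (x of tray_toe in the frame of hopper between -0.027 and 0.005 m and y of tray_toe in the frame of hopper between -0.035 and 0.035 m and angle between the x axis of tray and the x axis of hopper, either way round below 0.175 rad and angle between tray's own z axis and vertical below 0.12 rad), for 0.1 s.
3. the tray is tipped more than 35 degrees towards the hopper with its runners' front ends still at the rim bar (within 40 mm) (angle between tray's own z axis and vertical above 0.61 rad and height (world z) of tray_handle above 0.1 m and distance between tray_toe and hopper_rim below 0.053 m), for 0.1 s.
At the end, for the whole second after the job is handed in: All seven knobs lie in the hopper (50 to 250 mm below the bench top); the tray stands at rest, upright (within 3.4 degrees) with its runners down on the bench (within 6 mm); the sanding stick lies flat on the bench (within 6 mm and 6 degrees), not touching the tray (height (world z) of knob0 between -0.25 and -0.05 m and height (world z) of knob1 between -0.25 and -0.05 m and height (world z) of knob2 between -0.25 and -0.05 m and height (world z) of knob3 between -0.25 and -0.05 m and height (world z) of knob4 between -0.25 and -0.05 m and height (world z) of knob5 between -0.25 and -0.05 m and height (world z) of knob6 between -0.25 and -0.05 m and height (world z) of stick between -0.004 and 0.006 m and angle between stick's own z axis and vertical below 0.1 rad and contact force between stick and tray below 0.05 N and angle between tray's own z axis and vertical below 0.06 rad and height (world z) of tray between -0.004 and 0.006 m and linear speed of tray below 0.02 m/s).
It fails at once if tin, glue bottle or bowl shifted more than 20 mm or tipped (distance of any of tin, glue, bowl from where it was at the start of the episode above 0.02 m or angle between any of tin, glue, bowl's own z axis and vertical above 0.3 rad).
It fails at once if the tray is dropped or flung (turns faster than 4 rad/s) (angular speed of tray above 4 rad/s).
It fails at once if the sanding stick goes off the bench or into the hopper (height (world z) of stick below -0.02 m).
It also fails if it takes over 72 s, if anything falls off the work surface, if the arm or the gripper's body presses on something with over 40 N, if the wrist force passes 120 N, or if a joint passes its speed limit or range.

## Working session

There is one attempt and no reset: what is moved stays moved. The work goes in short steps, each a Python script; the robot and the scene stay as the last script left them, time stands still between calls to the robot, and variables do not carry over. Pictures are saved under pics/ and viewed, at most 10 in all, crops included, and the job is handed in when it is done.

```bash
mkdir -p pics; ls; cat > h.py <<'E'
import numpy as np, cv2
from scipy.spatial.transform import Rotation as Ro
from plant import robot, solver, sensors, cams, nets
def w(cam,p):
    m=cams.camera_model(cam); return np.array(m["R"]).T@(np.array(p)-np.array(m["t"]))
def find(cam,q,f="tip_of"):
    return [(round(d["p"],2),np.round(w(cam,d["xyz"]),3).tolist()) for d in getattr(nets,f)(cam,q)[:3]]
def cloud(cam,depth):
    m=cams.camera_model(cam); v,u=np.indices(depth.shape)
    P=np.stack([(u-m["cx"])/m["fx"]*depth,(v-m["cy"])/m["fy"]*depth,depth],-1)
    return (P-np.array(m["t"]))@np.array(m["R"])
E
python3 - <<'E'
from h import *
for c in ("scene","side"):
    im,d=cams.snapshot(c); cv2.imwrite(f"pics/{c}0.png",im); np.save(f"{c}0.npy",d)
    for q in ("tray","tray_lip","tray_handle","tray_toe","hopper_rim","hopper","stick","tin","glue","bowl"): print(c,q,find(c,q))
print(sensors.get_state()["eef_rot"],robot.grip_depth,sensors.get_state()["clock"])
E
```

```text
pics
scene tray [(0.6, [0.559, -0.014, 0.003]), (0.19, [0.523, -0.018, 0.068]), (0.19, [0.694, -0.076, 0.002])]
scene tray_lip [(0.8, [0.641, -0.01, 0.025])]
scene tray_handle [(0.76, [0.429, -0.009, 0.054]), (0.61, [0.692, -0.177, 0.004]), (0.5, [0.751, 0.079, 0.005])]
scene tray_toe [(0.84, [0.599, -0.015, 0.004])]
scene hopper_rim [(0.69, [0.603, -0.014, 0.005]), (0.68, [0.746, 0.081, 0.012])]
scene hopper [(0.81, [0.75, 0.082, 0.006]), (0.27, [0.693, -0.076, 0.005]), (0.2, [0.543, -0.012, 0.022])]
scene stick [(0.62, [0.526, -0.019, 0.064])]
scene tin [(0.64, [0.692, -0.177, 0.002]), (0.45, [0.749, 0.08, 0.005])]
scene glue [(0.94, [0.691, 0.229, -0.002])]
scene bowl [(0.61, [0.696, -0.074, 0.003])]
side tray [(0.91, [0.562, -0.015, -0.001])]
side tray_lip [(0.54, [0.433, -0.012, 0.055]), (0.35, [0.542, -0.014, 0.02])]
side tray_handle [(0.71, [0.433, -0.014, 0.056])]
side tray_toe [(0.89, [0.603, -0.015, 0.003])]
side hopper_rim [(0.72, [0.745, 0.072, 0.007]), (0.65, [0.502, 0.032, 0.015]), (0.51, [0.748, 0.075, -0.002])]
side hopper [(0.62, [0.749, 0.074, -0.0]), (0.62, [0.698, -0.077, -0.005]), (0.56, [0.742, 0.075, 0.007])]
side stick [(0.59, [0.535, -0.021, 0.065])]
side tin [(0.96, [0.686, -0.178, 0.0])]
side glue [(0.76, [0.695, 0.228, 0.003])]
side bowl [(0.72, [0.695, -0.077, -0.002])]
[-1.79997867e+02 -3.50123367e-04  9.00024472e+01] 0.0187 1.1
```

View pics/scene0.png

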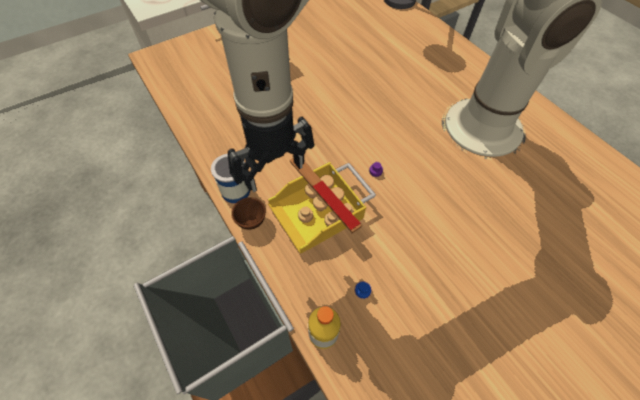

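View pics/side0.png

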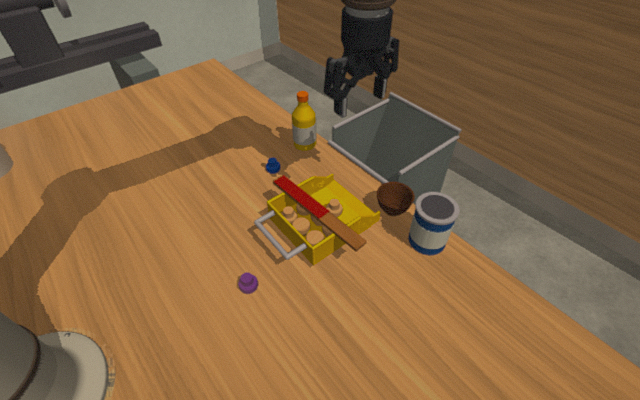

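The scene picture shows the tray (320,205) with the red stick across it. The hopper mouth is at (215,310), the bowl at (249,212), the tin at (232,175) and the glue at (323,325). A purple look-alike sits at (376,169) and a blue one at (363,290). Next I'll get the yaws and look-alike positions, and check reach.

```bash
python3 - <<'E'
from h import *
for c in ("scene","side"):
    im=cv2.imread(f"pics/{c}0.png"); P=cloud(c,np.load(f"{c}0.npy")); hsv=cv2.cvtColor(im,cv2.COLOR_BGR2HSV)
    H,S,V=hsv[...,0],hsv[...,1],hsv[...,2]; X,Y,Z=P[...,0],P[...,1],P[...,2]
    box=(X>.3)&(X<.75)&(abs(Y)<.5)
    for n,m in (("blue",(H>105)&(H<125)&(S>150)&(Z<.05)&(Y>0)),("purple",(H>126)&(H<160)&(S>100)&(Z<.05))):
        m=m&box
        if m.any(): print(c,n,m.sum(),np.round(np.median(P[m],0),3))
    # yaw of stick (top at 76 mm) , tray yellow walls, handle
    m=(abs(Z-.076)<.006)&box&(X>.44)&(X<.62)&(Y>-.2)&(Y<.15)
    q=P[m][:,:2].astype(np.float32); r=cv2.minAreaRect(q); vx=cv2.fitLine(q,cv2.DIST_HUBER,0,.01,.01).ravel()
    print(c,"stick",m.sum(),r,np.round(vx,3))
    m=(H>20)&(H<35)&(S>180)&box&(Z>.01)&(Z<.08)&(Y<.12)
    print(c,"tray",m.sum(),cv2.minAreaRect(P[m][:,:2].astype(np.float32)))
    m=(Z>.045)&(Z<.065)&(X>.40)&(X<.45)&(Y>-.1)&(Y<.08)
    q=P[m][:,:2].astype(np.float32); print(c,"handle",m.sum(),np.round(cv2.fitLine(q,cv2.DIST_HUBER,0,.01,.01).ravel(),3) if len(q)>5 else 0, q.min(0),q.max(0))
    m=(Z>.006)&(Z<.016)&(X>.725)&(X<.765)&(Y>-.03)&(Y<.19)
    q=P[m][:,:2].astype(np.float32); print(c,"rim",m.sum(),np.round(cv2.fitLine(q,cv2.DIST_HUBER,0,.01,.01).ravel(),3) if len(q)>5 else 0,q.min(0),q.max(0))
    m=(Z>.055)&(Z<.070)&(X>.85)&(X<1.05)&(Y>-.1)&(Y<.3)
    q=P[m][:,:2].astype(np.float32); print(c,"far",m.sum(),np.round(cv2.fitLine(q,cv2.DIST_HUBER,0,.01,.01).ravel(),3) if len(q)>5 else 0,q.min(0),q.max(0))
# reach: tool with approach elevation; a=0 down, a>0 pointing forward; tool y in xz plane
def ori(a,yaw=0,flip=False):
    R=Ro.from_euler('z',yaw,degrees=True)*Ro.from_euler('y',-a,degrees=True)*Ro.from_euler('xyz',[180,0,-90 if flip else 90],degrees=True)
    return R.as_euler('xyz',degrees=True).tolist()
def tcp(b,a,yaw=0):
    d=Ro.from_euler('z',yaw,degrees=True).apply([np.sin(np.radians(a)),0,-np.cos(np.radians(a))]); return (np.array(b)+robot.grip_depth*d).tolist()
for x,y,z in ((.43,-.012,.054),(.565,.078,.054)):
    for f in (0,1):
        print(x,f,[(a,solver.solve_ik(tcp((x,y,z),a),ori(a,0,f)) is not None) for a in (0,15,30,45,60)])
for t in (0,20,40,50,60,70):
    T=np.radians(t); b=(.74-.175*np.cos(T)+.039*np.sin(T),.078,.015+.175*np.sin(T)+.039*np.cos(T))
    print(t,np.round(b,3),[(a,f) for f in (0,1) for a in (60,45,30,15,0,-15,-30,-45) if solver.solve_ik(tcp(b,a),ori(a,0,f)) is not None])
E
```

```text
scene blue 173 [0.577 0.207 0.022]
scene purple 130 [ 0.361 -0.031  0.018]
scene stick 1139 ((0.5277066230773926, -0.017621159553527832), (0.2379997968673706, 0.11336959898471832), 88.22383117675781) [ 0.068 -0.998  0.531  0.003]
scene tray 2056 ((0.5577949285507202, -0.010317660868167877), (0.15007315576076508, 0.171541228890419), 89.65492248535156)
scene handle 221 [ 0.018  1.     0.433 -0.008] [ 0.42466283 -0.06607936] [0.44980487 0.04703002]
scene rim 543 [ 0.001 -1.     0.744  0.087] [ 0.7381175  -0.02962117] [0.7501859  0.18985398]
scene far 872 [ 0.006 -1.     0.961  0.072] [ 0.8642539 -0.0393548] [0.9704065  0.19192344]
side blue 137 [0.567 0.192 0.016]
side purple 256 [ 0.354 -0.046  0.017]
side stick 1513 ((0.5447563529014587, -0.02126697450876236), (0.058394234627485275, 0.2400979846715927), 3.4923393726348877) [ 0.066 -0.998  0.527 -0.002]
side tray 3436 ((0.5574434995651245, -0.02717886120080948), (0.17861691117286682, 0.17627933621406555), 89.69780731201172)
side handle 359 [ 0.013 -1.     0.431 -0.009] [ 0.4242371  -0.07020206] [0.44962174 0.04220144]
side rim 308 [ 0.
[... 640 characters left out ...]
15, 0), (-30, 0), (-45, 0), (45, 1), (30, 1), (15, 1), (0, 1), (-15, 1), (-30, 1), (-45, 1)]
40 [0.631 0.078 0.157] [(60, 0), (45, 0), (30, 0), (15, 0), (0, 0), (-15, 0), (-30, 0), (-45, 0), (60, 1), (45, 1), (30, 1), (15, 1), (0, 1), (-15, 1), (-30, 1)]
50 [0.657 0.078 0.174] [(60, 0), (45, 0), (30, 0), (15, 0), (0, 0), (-15, 0), (-30, 0), (60, 1), (45, 1), (30, 1), (15, 1), (0, 1), (-15, 1), (-30, 1)]
60 [0.686 0.078 0.186] [(60, 0), (45, 0), (30, 0), (15, 0), (0, 0), (-15, 0), (-30, 0), (60, 1), (45, 1), (30, 1), (15, 1), (0, 1), (-15, 1), (-30, 1)]
70 [0.717 0.078 0.193] [(60, 0), (45, 0), (30, 0), (15, 0), (0, 0), (-15, 0), (-30, 0), (60, 1), (45, 1), (30, 1), (15, 1), (0, 1), (-15, 1)]
```

```bash
cat >> h.py <<'E'
def ori(a,yaw=0):
    R=Ro.from_euler('z',yaw,degrees=True)*Ro.from_euler('y',-a,degrees=True)*Ro.from_euler('xyz',[180,0,90],degrees=True)
    return R.as_euler('xyz',degrees=True).tolist()
def tcp(b,a,yaw=0):
    d=Ro.from_euler('z',yaw,degrees=True).apply([np.sin(np.radians(a)),0,-np.cos(np.radians(a))]); return (np.array(b)+robot.grip_depth*d).tolist()
def st(*t):
    s=sensors.get_state(); print(*t,round(s["clock"],1),np.round(s["eef_pos"],3),"F",np.round(s["force"],1),"w",round(s["grip_width"],4),"g",s["grasp_force"])
E
python3 - <<'E'
from h import *
robot.command_gripper(.055,30)
o=ori(0,3.9)
robot.move_ptp([.529,-.019,.13],o)
robot.movel([.529,-.019,.068],o,.08); st("at stick")
robot.command_gripper(0,30); st("grip")
robot.movel([.529,-.019,.16],o,.12); st("lift")
robot.move_ptp([.5,-.32,.12],ori(0,0))
robot.movel([.5,-.32,.02],None,.12)
print(robot.movel([.5,-.32,-.003],None,.02,threshold=3)); st("down")
im,d=cams.snapshot("side"); cv2.imwrite("pics/s1.png",im)
print(find("side","stick"))
E
```

```text
at stick 3.1 [ 0.529 -0.019  0.068] F [ 0.6  0.1 -0.1] w 0.0552 g 0.0
grip 3.5 [ 0.53  -0.019  0.069] F [-1.3 -0.6  5.4] w 0.0271 g 29.819716215133667
lift 4.4 [ 0.528 -0.019  0.159] F [-0.6 -0.1 -0.9] w 0.027 g 29.58773374557495
True
down 7.4 [ 0.5   -0.32   0.003] F [-2.1  0.   6.1] w 0.0271 g 30.236185491085052
[(0.66, [0.502, -0.321, 0.003])]
```

View pics/s1.png

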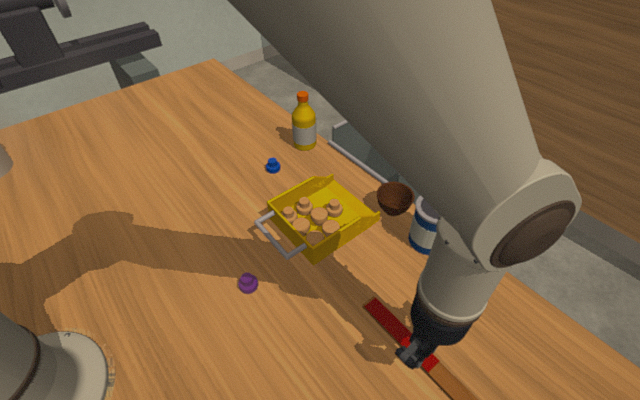

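The stick is down on the bench (405,330) and all seven knobs are still in the tray (315,215). I'll release it and go for the handle.

```bash
python3 - <<'E'
from h import *
robot.command_gripper(.05,30)
robot.movel([.5,-.32,.12],None,.15)
robot.command_gripper(.032,30)
h=np.array([.431,-.011])
robot.move_ptp([h[0],h[1],.12],ori(0,-1))
print(robot.movel([h[0],h[1],.036],None,.06,threshold=4)); st("at handle")
robot.command_gripper(0,60); st("grip")
robot.movel([.431,.079,.036],ori(0,-.5),.06); st("lat")
im,d=cams.snapshot("scene"); cv2.imwrite("pics/s2.png",im)
print(find("scene","tray_toe"),find("scene","tray_handle"),find("scene","tray_lip"))
E
```

```text
False
at handle 11.8 [ 0.431 -0.011  0.036] F [-0.  -0.1 -0.6] w 0.0323 g 0.0
grip 12.2 [ 0.43  -0.011  0.036] F [-2.4  0.2  6.3] w 0.0078 g 58.533777594566345
lat 13.8 [0.431 0.077 0.036] F [ 0.8 -5.4  4. ] w 0.0075 g 59.7855681180954
[(0.72, [0.603, 0.068, 0.003])] [(0.67, [0.545, 0.069, 0.024]), (0.59, [0.429, 0.077, 0.056])] []
```

View pics/s2.png

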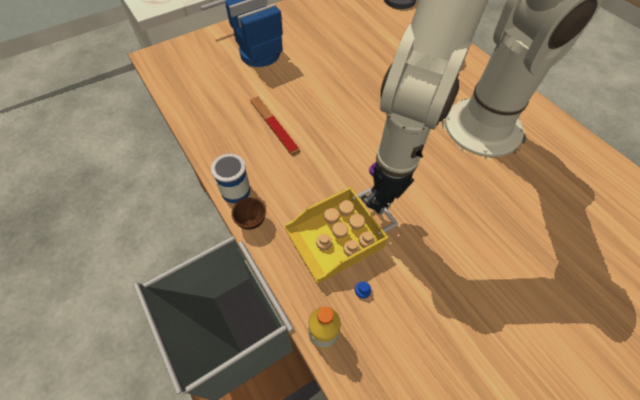

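The tray follows the grip at (337,235) with all seven knobs inside, clear of the bowl and the blue knob. Its yaw lags by about 3°, so I'll correct that while sliding forward to the bar.

```bash
python3 - <<'E'
from h import *
robot.movel([.545,.078,.036],ori(0,2.2),.06); st("fwd")
print(robot.movel([.575,.078,.036],None,.02,threshold=8)); st("butt")
im,d=cams.snapshot("scene"); cv2.imwrite("pics/s3.png",im)
print(find("scene","tray_toe"),find("scene","tray_handle"),find("scene","tray_lip"))
cams.snapshot("side"); print(find("side","tray_toe"),find("side","tray_handle"),find("side","tray_lip"))
E
```

```text
fwd 16.1 [0.535 0.078 0.036] F [-25.1  -1.7  30. ] w 0.0077 g 61.28319561481476
True
butt 16.4 [0.535 0.078 0.036] F [-2.  -0.6  9. ] w 0.0079 g 59.5540988445282
[(0.68, [0.705, 0.082, 0.004]), (0.29, [0.749, 0.08, 0.002])] [(0.64, [0.533, 0.078, 0.059])] [(0.8, [0.748, 0.088, 0.026]), (0.38, [0.691, 0.232, -0.001])]
[(0.89, [0.711, 0.084, 0.005])] [(0.63, [0.539, 0.074, 0.055]), (0.53, [0.689, -0.177, 0.005]), (0.23, [0.606, 0.036, 0.016])] [(0.62, [0.754, 0.086, 0.023]), (0.23, [0.646, 0.128, 0.021])]
```

View pics/s3.png

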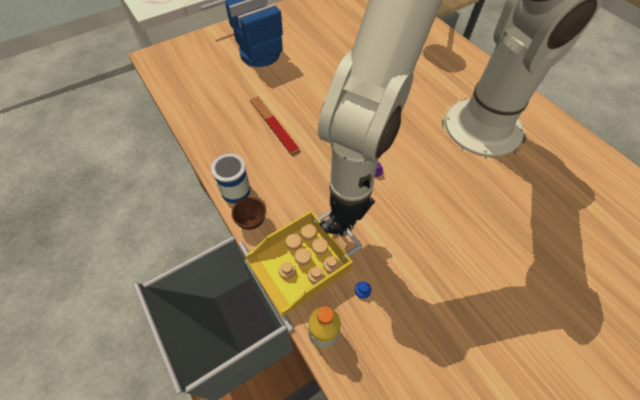

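The tray is heading squarely in at (300,262), but it stalled about 27 mm short at 25 N. I'll check what is holding it in the side view.

```bash
python3 - <<'E'
from h import *
im,d=cams.snapshot("side"); cv2.imwrite("pics/s4.png",cv2.resize(im[90:290,240:480],None,fx=3,fy=3,interpolation=cv2.INTER_CUBIC)[:,:])
s=sensors.get_state(); print(s["torque"],s["eef_rot"],s["effort"],s["joints"])
E
```

```text
[-0.06622267  0.43610323 -0.04521071] [-178.8375442     0.25079865   92.27807935] [-4.08673799e-02 -4.90856695e+01 -5.05016863e+00 -1.77455539e+01
  1.78079065e-01 -5.33727910e-01  3.48534551e-02] [  6.42078185  34.09401096 -22.13682485 110.9570214   19.33998949
  39.79831735 -25.27015087]
```

View pics/s4.png

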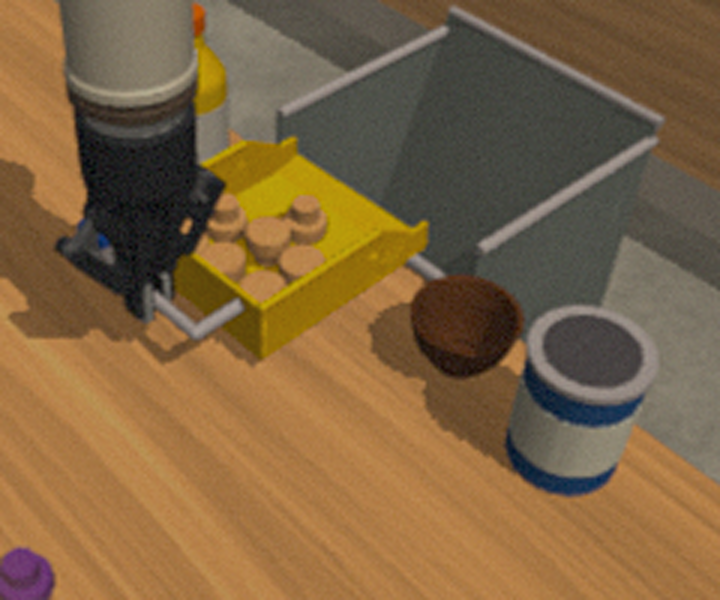

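Nothing is visibly blocking the tray: the lip at (380,250) is just over the bar and the bystanders are clear. I'll push on in small steps and log the force.

```bash
python3 - <<'E'
from h import *
robot.movel([.535,.078,.0375],ori(0,1),.02); st("z+1.5")
for x in (.540,.545,.550):
    c=robot.movel([x,.078,.0375],None,.02,threshold=15); st(x,c,np.round(sensors.get_state()["eef_rot"],1))
    if c: break
E
```

```text
z+1.5 17.2 [0.535 0.078 0.038] F [ 1.8  1.8 -2.7] w 0.008 g 58.79472255706787
0.54 False [-179.9    0.    91. ] 17.6 [0.539 0.078 0.037] F [-3.8  0.4 -1.9] w 0.008 g 58.841323256492615
0.545 False [179.9  -0.   91. ] 18.0 [0.546 0.078 0.038] F [-1.6  0.4 -2.7] w 0.0076 g 58.66125404834747
0.55 False [180.  -0.  91.] 18.4 [0.551 0.078 0.038] F [-1.4 -0.5 -2.6] w 0.0081 g 58.64188313484192
```

```bash
python3 - <<'E'
from h import *
c=robot.movel([.578,.078,.0375],None,.015,threshold=8); st(c)
robot.pause(.3); st(np.round(sensors.get_state()["eef_rot"],1))
cams.snapshot("scene"); print(find("scene","tray_toe"),find("scene","tray_handle"),find("scene","tray_lip"))
E
```

```text
True 19.4 [0.562 0.078 0.037] F [ 2.7 -1.  -3.5] w 0.0082 g 58.760833740234375
[-179.7    0.    91. ] 19.7 [0.561 0.078 0.036] F [4.8 0.4 0.4] w 0.0077 g 59.1922652721405
[(0.2, [0.669, 0.04, 0.017])] [(0.56, [0.56, 0.08, 0.056]), (0.17, [0.626, 0.083, 0.022])] [(0.59, [0.676, 0.082, 0.024]), (0.56, [0.775, 0.084, 0.03])]
```

The tray is butted at the bar, toe at about 0.736. Next I'll regrip with the tool leaning back, then tip about the bar.

```bash
cat >> h.py <<'E'
C=np.array([.742,.078,.006])
def hp(t):
    T=np.radians(t); x,z=-.181,.048-.002*min(t/15,1)
    return C+[x*np.cos(T)+z*np.sin(T),0,-x*np.sin(T)+z*np.cos(T)]
def tilt(ts,sp=.05,thr=None):
    for t in ts:
        a=25-.85*t; c=robot.movel(tcp(hp(t),a),ori(a),sp)
        s=sensors.get_state(); print(t,round(s["clock"],1),np.round(s["force"],1),round(s["grip_width"],4),np.round(s["eef_pos"]-np.array(tcp(hp(t),a)),3))
        if np.linalg.norm(s["force"])>45: print("STOP"); break
E
python3 - <<'E'
from h import *
robot.command_gripper(.032,60); st("open")
b=hp(0); robot.movel(tcp(b,12),ori(12),.03); robot.movel(tcp(b,25),ori(25),.03); st("lean")
robot.command_gripper(0,80); st("grip")
tilt([4,8,14,20])
im,d=cams.snapshot("side"); cv2.imwrite("pics/s5.png",im)
E
```

```text
open 20.2 [0.558 0.078 0.035] F [ 0.1  0.5 -0.2] w 0.0318 g 0.0Traceback (most recent call last):
  File "<stdin>", line 3, in <module>
plant.Unreachable: the arm cannot follow that straight line within its joint ranges
```

```bash
python3 - <<'E'
from h import *
st(); s=sensors.get_state(); print(np.round(s["joints"],0))
for t,aa in ((0,(25,20,15,12,8,4,0)),(0,(0,-5,-10)),(30,(0,-10,-20)),(60,(0,-10,-20,-30)),(66,(-10,-20,-30))):
    for a in aa:
        q=solver.solve_ik(tcp(hp(t),a),ori(a)); print(t,a,None if q is None else np.round(q,0))
E
```

```text
20.6 [0.564 0.078 0.036] F [-0.   0.4 -0.8] w 0.0323 g 0.0
[  0.  30. -15. 118.  27.  23. -36.]
0 25 [   7.   30.  -24.  128.   93.   17. -102.]
0 20 [ -3.  28. -12. 125.  53.  13. -63.]
0 15 [ -3.  29. -12. 121.  30.  18. -40.]
0 12 [  0.  30. -15. 118.  27.  23. -36.]
0 8 [  3.  32. -18. 115.  24.  29. -32.]
0 4 [  5.  34. -21. 112.  22.  34. -30.]
0 0 [  7.  36. -23. 108.  21.  40. -28.]
0 0 [  7.  36. -23. 108.  21.  40. -28.]
0 -5 [  9.  38. -25. 104.  19.  47. -26.]
0 -10 [ 10.  41. -26. 100.  19.  54. -25.]
30 0 [ 11.  33. -28. 100.  19.  52. -25.]
30 -10 [ 12.  40. -31.  90.  18.  65. -23.]
30 -20 [ 11.  46. -30.  81.  16.  78. -22.]
60 0 [ 11.  38. -30.  85.  20.  63. -23.]
60 -10 [ 10.  44. -30.  74.  19.  76. -21.]
60 -20 [  8.  51. -30.  64.  17.  90. -19.]
60 -30 [  5.  59. -29.  52.  16. 103. -18.]
66 -10 [  9.  46. -30.  71.  19.  78. -20.]
66 -20 [  7.  53. -29.  59.  18.  92. -19.]
66 -30 [  4.  61. -28.  47.  17. 106. -17.]
```

```bash
sed -i 's/a=25-.85\*t/a=12-.65*t/' h.py; python3 - <<'E'
from h import *
robot.command_gripper(0,80); st("grip")
tilt([4,8,14,20])
im,d=cams.snapshot("side"); cv2.imwrite("pics/s5.png",im)
E
```

```text
grip 21.0 [0.566 0.078 0.036] F [-0.3  1.1  2.2] w 0.0076 g 77.95927405357361
4 21.4 [ 1.3  1.5 -3.6] 0.0073 [ 0. -0. -0.]
8 21.8 [ 1.9 -0.4 -3.4] 0.0071 [-0.    -0.    -0.001]
14 22.3 [ 0.6  0.5 -5. ] 0.0072 [-0.    -0.    -0.001]
20 22.8 [ 0.9 -0.2 -5.9] 0.0074 [-0.    -0.    -0.001]
```

View pics/s5.png

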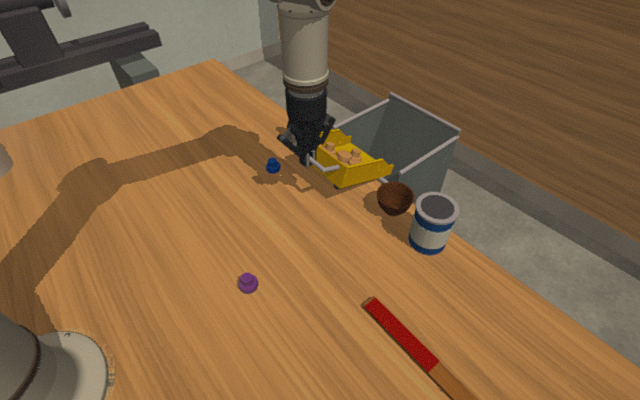

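The tray at (355,165) is tilting about the bar with low forces, and the bystanders haven't moved. I'll tip further.

```bash
python3 - <<'E'
from h import *
tilt([26,32,38,44,50,56,61],.05)
robot.pause(1.0); st()
im,d=cams.snapshot("scene"); cv2.imwrite("pics/s6.png",cv2.resize(im[180:400,120:400],None,fx=2.5,fy=2.5))
E
```

```text
26 23.4 [ 0.2 -0.7 -6.5] 0.0072 [-0.001 -0.    -0.001]
32 23.9 [-1.5  1.1 -4.3] 0.0071 [-0.001  0.    -0.   ]
38 24.4 [ 2.8  0.5 -5.7] 0.0071 [ 0.001 -0.    -0.   ]
44 25.0 [ 1.2 -0.9 -5.8] 0.0071 [-0. -0. -0.]
50 25.5 [-2.1 -1.  -2.9] 0.0074 [-0.001  0.     0.   ]
56 26.0 [-3.7 -0.6  1. ] 0.0072 [-0.001  0.     0.   ]
61 26.5 [-4.4 -0.3  1.1] 0.0076 [-0.     0.     0.001]
27.5 [0.685 0.078 0.171] F [-5.3 -0.6  2.6] w 0.0074 g 79.19687032699585
```

View pics/s6.png

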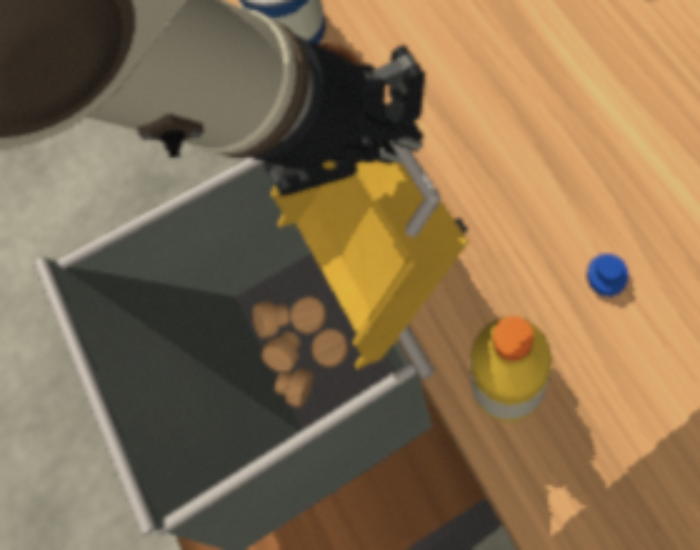

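Five knobs are visible in the hopper, around (290,345), and the tray may be hiding the other two. I'll lower the tray under control and count.

```bash
python3 - <<'E'
from h import *
tilt([54,47,40,33,26,20],.06)
im,d=cams.snapshot("scene"); cv2.imwrite("pics/s7.png",cv2.resize(im[180:400,120:400],None,fx=2.5,fy=2.5))
E
```

```text
54 28.1 [-4.5  0.3  2.1] 0.007 [-0.  0.  0.]
47 28.6 [-5.7 -0.4  3.8] 0.0069 [0. 0. 0.]
40 29.1 [-2.9  1.1 -0.3] 0.0072 [ 0.001  0.    -0.   ]
33 29.6 [ 0.5  0.5 -3.8] 0.0072 [ 0.001 -0.     0.   ]
26 30.1 [-1.1 -0.2 -0.9] 0.0075 [0.001 0.    0.001]
20 30.6 [-1.7 -1.  -0.2] 0.0071 [0.    0.    0.001]
```

View pics/s7.png

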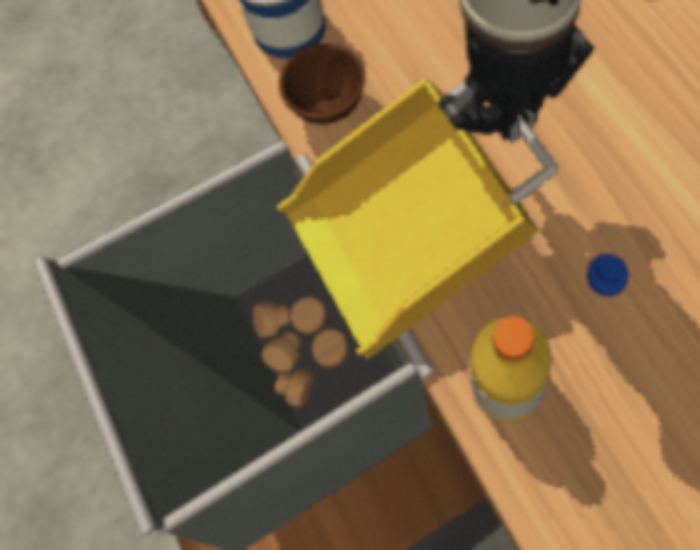

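The tray is empty, and the two unseen knobs are under its lip line in the hopper. I'll set it down and release.

```bash
python3 - <<'E'
from h import *
tilt([14,9,5,2,0.4],.03)
robot.command_gripper(.03,60); st("open"); robot.pause(.3)
p=np.array(sensors.get_state()["eef_pos"]); d=Ro.from_euler('xyz',sensors.get_state()["eef_rot"],degrees=True).apply([0,0,1])
robot.movel((p-.10*d).tolist(),None,.08); st("out")
robot.move_ptp([.5,-.05,.3],ori(0))
robot.pause(.5)
for c in ("side","scene"):
    im,dd=cams.snapshot(c); cv2.imwrite(f"pics/f_{c}.png",im)
    print([(q,find(c,q)[:1]) for q in ("tray","tray_toe","tray_handle","tray_lip","stick","tin","glue","bowl")])
    P=cloud(c,dd); hsv=cv2.cvtColor(im,cv2.COLOR_BGR2HSV)
    m=(hsv[...,0]>20)&(hsv[...,0]<35)&(hsv[...,1]>180)&(P[...,0]>.6)&(P[...,0]<.72)&(P[...,1]>.02)&(P[...,1]<.135)&(P[...,2]>0)&(P[...,2]<.04)
    q=P[m]; A=np.c_[q[:,:2],np.ones(len(q))]; print("floor plane",np.round(np.linalg.lstsq(A,q[:,2],rcond=None)[0],3),np.median(q[:,2]))
im2=cv2.resize(im[180:400,120:400],None,fx=2.5,fy=2.5); cv2.imwrite("pics/s8.png",im2)
E
```

```text
14 31.4 [-3.3  0.5  2.3] 0.0072 [-0.  0.  0.]
9 32.1 [-6.9 -0.   3.5] 0.0074 [-0.001  0.    -0.   ]
5 32.6 [-4.7  0.6  2.8] 0.0074 [0. 0. 0.]
2 33.1 [-0.1 -1.  -3.1] 0.0071 [ 0. -0. -0.]
0.4 33.4 [-0.1 -0.9 -2.1] 0.007 [ 0. -0. -0.]
open 33.7 [0.566 0.078 0.037] F [0.1 0.5 0.1] w 0.03 g 0.0
out 35.4 [0.544 0.078 0.134] F [-0.4  0.5 -0.3] w 0.0301 g 0.0
[('tray', [(0.71, [0.694, 0.079, -0.004])]), ('tray_toe', [(0.68, [0.735, 0.075, 0.004])]), ('tray_handle', [(0.79, [0.562, 0.077, 0.054])]), ('tray_lip', [(0.89, [0.778, 0.079, 0.023])]), ('stick', []), ('tin', [(0.76, [0.689, -0.174, 0.004])]), ('glue', [(0.6, [0.745, 0.073, 0.008])]), ('bowl', [(0.69, [0.697, -0.078, -0.0])])]
floor plane [-0.075 -0.006  0.07 ] 0.01894354299387202
[('tray', [(0.72, [0.691, 0.076, 0.002])]), ('tray_toe', [(0.64, [0.733, 0.076, 0.004])]), ('tray_handle', [(0.9, [0.56, 0.077, 0.057])]), ('tray_lip', [(0.82, [0.774, 0.08, 0.025])]), ('stick', [(0.98, [0.494, -0.319, 0.001])]), ('tin', [(0.92, [0.691, -0.176, 0.001])]), ('glue', [(0.82, [0.69, 0.231, -0.001])]), ('bowl', [(0.76, [0.696, -0.075, 0.002])])]
floor plane [-0.039  0.06   0.045] 0.02058948620122163
```

View pics/s8.png

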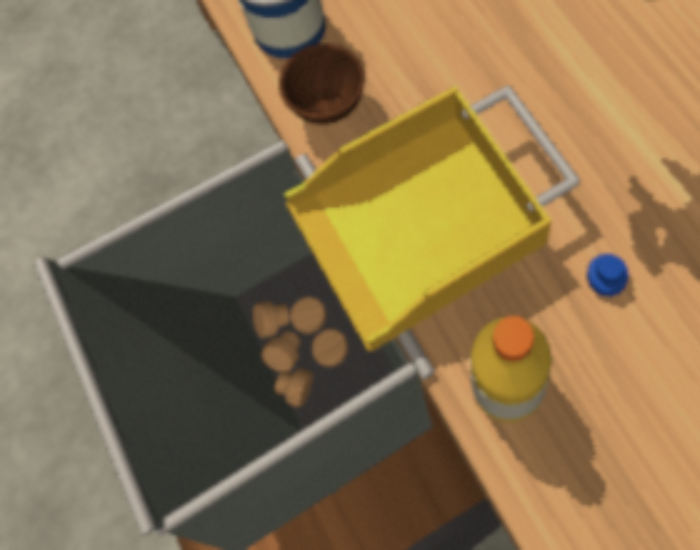

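The tray is down at (420,220) and empty. Two knobs are out of view under the lip, so I'll check them with the wrist camera numerically, along with the tray's flatness.

```bash
python3 - <<'E'
from h import *
robot.move_ptp([.8,.08,.25],ori(0)); robot.pause(.3)
s=sensors.get_state(); m=cams.camera_model("wrist"); T=np.array(m["tool_from_camera"])
R=Ro.from_euler('xyz',s["eef_rot"],degrees=True).as_matrix(); p=np.array(s["eef_pos"])
im,d=cams.snapshot("wrist"); cv2.imwrite("pics/w.png",im)
v,u=np.indices(d.shape); Pc=np.stack([(u-m["cx"])/m["fx"]*d,(v-m["cy"])/m["fy"]*d,d],-1)
W=lambda q:(q@T[:3,:3].T+T[:3,3])@R.T+p
P=W(Pc); 
for q in ("knob0","knob1"):
    print(q,[(round(k["p"],2),np.round(W(np.array(k["xyz"])),3).tolist()) for k in nets.look_for("wrist",q)])
X,Y,Z=P[...,0],P[...,1],P[...,2]; hop=(X>.745)&(X<.96)&(abs(Y-.078)<.115)&(d>0)&(Z<-.1)
hsv=cv2.cvtColor(im,cv2.COLOR_BGR2HSV); k=(hop&(hsv[...,1]>70)&(hsv[...,0]<25)&(Z<-.12)).astype(np.uint8)
n,l,stt,c=cv2.connectedComponentsWithStats(cv2.erode(k,np.ones((3,3))))
for i in range(1,n):
    if stt[i,4]>60: print(stt[i,4],np.round(np.median(P[l==i],0),3),np.round(np.ptp(P[l==i],axis=0),3))
im,dd=cams.snapshot("scene"); Q=cloud("scene",dd)
q=Q[(Q[...,0]>.62)&(Q[...,0]<.71)&(Q[...,1]>.03)&(Q[...,1]<.12)&(Q[...,2]>0)&(Q[...,2]<.03)]
print(len(q),np.round(np.linalg.lstsq(np.c_[q[:,:2]-[.665,.075],np.ones(len(q))],q[:,2],rcond=None)[0],3)); st()
E
```

```text
knob0 [(0.81, [0.804, 0.033, -0.169]), (0.67, [0.801, 0.076, -0.171]), (0.58, [0.849, 0.092, -0.169]), (0.58, [0.579, 0.205, 0.015]), (0.56, [0.85, 0.168, -0.172]), (0.56, [0.782, 0.161, -0.175]), (0.52, [0.841, 0.018, -0.172])]
knob1 [(0.81, [0.804, 0.033, -0.169]), (0.67, [0.801, 0.076, -0.171]), (0.58, [0.849, 0.092, -0.169]), (0.58, [0.579, 0.205, 0.015]), (0.56, [0.85, 0.168, -0.172]), (0.56, [0.782, 0.161, -0.175]), (0.52, [0.841, 0.018, -0.172])]
287 [ 0.849  0.168 -0.17 ] [0.026 0.031 0.017]
353 [ 0.784  0.157 -0.169] [0.034 0.035 0.026]
545 [ 0.847  0.065 -0.169] [0.038 0.069 0.027]
309 [ 0.802  0.076 -0.17 ] [0.031 0.033 0.007]
560 [ 0.819  0.024 -0.17 ] [0.066 0.053 0.039]
1562 [-0.001  0.002  0.02 ]
39.4 [0.8  0.08 0.25] F [ 0.5 -0.2 -0.4] w 0.0303 g 0.0
```

```bash
python3 -c "
from h import *
print(robot.close_job())"
```

```text
the job is handed in; nothing more can be done
None
```

The job is handed in at about 39 s of 72 s: by my last camera measurements all seven knobs are in the hopper, the empty tray is flat at the rim bar, the stick is flat on the bench, and the tin, glue and bowl have not moved; the hand-in gave no verdict.

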